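# Start the incubation timers in order

## Task

Start the three low bench timers, one after the other, by pressing the key on top of each with the fingertips: first the round one, then the square one, then the oblong one. Press each key gently, about half way in is right (it stays down where you leave it), and do not pick up, push away or tip the timers. Leave the tall narrow timer and everything else on the bench alone.

Things in the scene. Friction and masses are not known exactly. Their poses are not given: they have to be found in the camera images.
- round_timer: low round timer, disc 82 mm across, housing 38 mm high, key in the middle of its top, white plastic; stands loose on the table, weighs 0.25 to 0.5 kg. Origin: centre of its underside, z up. 
- square_timer: low square timer, 78 x 78 mm, housing 38 mm high, key in the middle of its top, white plastic; stands loose on the table, weighs 0.25 to 0.5 kg. Origin: centre of its underside, z up. 
- oblong_timer: low oblong timer, 60 mm along its x, 116 mm along its y, housing 38 mm high, key 18 mm off centre towards its +y, small greenish display at the other end, white plastic; stands loose on the table, weighs 0.25 to 0.5 kg. Origin: centre of its underside, z up. 
- tall_timer: tall narrow round timer, not to be touched: 56 mm across, housing 85 mm high, key on top reaching 107 mm; white plastic; stands loose on the table, weighs 0.25 to 0.5 kg. Origin: centre of its underside, z up. 
- round_top (a point): middle of the top face of the round timer's grey key, a disc 44 mm across, 60 mm above the table when out; moves down with the key; its axes are the timer's
- square_top (a point): middle of the top face of the square timer's grey key, 40 x 40 mm, 60 mm above the table when out; moves down with the key; its axes are the timer's
- oblong_top (a point): middle of the top face of the oblong timer's grey key, 32 mm along x by 56 mm along y, 60 mm above the table when out; moves down with the key; its axes are the timer's
- round_key (a joint): how far the round timer's key is pressed in, m: 0 = out (stands 22 mm above the housing), 0.018 = bottomed (4 mm above it). It moves straight down, takes about 4.2 N to start, rising evenly to 7.8 N just before the hard stop at the bottom (about 6 N half way), and stays down where it is left; from 0.005 the timer is started, half way down is a good press. Its delicate switch stands at most 20 N
- square_key (a joint): how far the square timer's key is pressed in, m: 0 = out (stands 22 mm above the housing), 0.018 = bottomed (4 mm above it). It moves straight down, takes about 4.2 N to start, rising evenly to 7.8 N just before the hard stop at the bottom (about 6 N half way), and stays down where it is left; from 0.005 the timer is started, half way down is a good press. Its delicate switch stands at most 20 N
- oblong_key (a joint): how far the oblong timer's key is pressed in, m: 0 = out (stands 22 mm above the housing), 0.018 = bottomed (4 mm above it). It moves straight down, takes about 4.2 N to start, rising evenly to 7.8 N just before the hard stop at the bottom (about 6 N half way), and stays down where it is left; from 0.005 the timer is started, half way down is a good press. Its delicate switch stands at most 20 N
- tall_key (a joint): how far the tall timer's key is pressed in, m: 0 = out (stands 22 mm above the housing), 0.018 = bottomed (4 mm above it). It moves straight down, takes about 4.2 N to start, rising evenly to 7.8 N just before the hard stop at the bottom (about 6 N half way), and stays down where it is left; from 0.005 the timer is started, half way down is a good press. Its delicate switch stands at most 20 N
- tube_rack: bystander: loose clear rack 50 x 100 mm with eight capped tubes, 97 mm high. Origin: centre of its underside
- reagent_bottle: bystander: loose bottle 60 mm across, 120 mm high. Origin: centre of its underside
- specimen_jar: bystander: loose jar 58 mm across, 70 mm high. Origin: centre of its underside
- phone: bystander: black phone lying flat, 72 x 150 x 9 mm. Origin: centre of its underside

How it is judged:
On the way, in this order (a step that is already met when the one before it is completed fails the run):
1. the round timer's key is pressed in (5 mm or more) (value of joint round_key above 0.005 m), for 0.2 s.
2. the square timer's key is pressed in (5 mm or more) (value of joint square_key above 0.005 m), for 0.2 s.
3. the oblong timer's key is pressed in (5 mm or more) (value of joint oblong_key above 0.005 m), for 0.2 s.
At the end, for the whole second after the job is handed in: the keys of the round, square and oblong timers are in by 5 mm or more, the tall timer's key is out (under 2 mm), and all four timers stand upright and still within 20 mm of where they began (value of joint each of round_key, square_key, oblong_key above 0.005 m and value of joint tall_key below 0.002 m and distance of each of round_timer, square_timer, oblong_timer, tall_timer from where it was at the start of the episode below 0.02 m and angle between each of round_timer, square_timer, oblong_timer, tall_timer's own z axis and vertical below 0.1 rad and linear speed of each of round_timer, square_timer, oblong_timer, tall_timer below 0.02 m/s); the robot touches nothing.
It fails at once if a timer is started before its turn (order: round, square, oblong) ((value of joint square_key above 0.005 m and value of joint round_key below 0.004 m) or (value of joint oblong_key above 0.005 m and value of joint square_key below 0.004 m)).
It fails at once if a timer is pressed or knocked with more than 20 N (contact force between any of the fingers, the arm and round_timer above 20 N or contact force between any of the fingers, the arm and square_timer above 20 N or contact force between any of the fingers, the arm and oblong_timer above 20 N).
It fails at once if a timer is lifted by more than 6 mm, pushed away by more than 20 mm or tipped by more than 0.2 rad (height (world z) of any of round_timer, square_timer, oblong_timer, tall_timer above 0.006 m or distance of any of round_timer, square_timer, oblong_timer, tall_timer from where it was at the start of the episode above 0.02 m or angle between any of round_timer, square_timer, oblong_timer, tall_timer's own z axis and vertical above 0.2 rad).
It fails at once if the tall timer is touched (more than 0.5 N) or its key pressed by 2 mm (value of joint tall_key above 0.002 m or contact force between any of the fingers, the arm and tall_timer above 0.5 N).
It fails at once if a bystander is moved by more than 15 mm or tipped by more than 0.2 rad (distance of any of tube_rack, reagent_bottle, specimen_jar, phone from where it was at the start of the episode above 0.015 m or angle between any of tube_rack, reagent_bottle, specimen_jar, phone's own z axis and vertical above 0.2 rad).
It also fails if it takes over 56 s, if anything falls off the work surface, if the arm or the gripper's body presses on something with over 40 N, if the wrist force passes 120 N, or if a joint passes its speed limit or range.

## Robot

A 6-joint arm with a two-finger parallel gripper is mounted at the origin on the work surface. World frame = base frame: x ahead of the robot, y to its left, z up, the work surface at z = 0. Lengths are in m, angles in rad, forces in N, time in s.
With the tool pointing down it reaches from about 0.225 to 0.875 m from the base axis. Payload 3.4 kg.
Tool frame: the origin (TCP) lies on the mounting face of the last link; the fingertips stand 173 mm ahead of it and the grasp point (between the pads) lies 155 mm ahead of it; z points along the fingers, y is the line along which they close (so a half turn about z gives the same grasp; the last joint's range is limited). The gripper opens to 85 mm and grips with 20 to 120 N. Pads are 22 mm wide; open, the fingers measure 114 mm over their backs; the gripper's body (76 mm by 85 mm) begins 54 mm behind the grasp point. The pads swing forward as they close: fully open they stand 13 mm farther back than shut.
Start: joints at [1.128, 0.276, 1.505, -0, 1.361, -0.121], TCP at [0.182, 0.545, 0.405] pointing down, gripper open.
Joint ranges: [-2.89, 2.89], [-0.75, 2.08], [0.22, 2.7], [-1.18, 4.32], [0.11, 2.71], [-2.7, 2.7]. Speed limits (rad/s): [2.57, 2.57, 3.14, 3.14, 3.14, 3.14].

## Interface

Orientations are given as a unit quaternion [w, x, y, z].
In Python, from rig import manip gives the robot as it stands.
- The arm moves only by the tool carry_out, never from a script. Its arguments are lists of equal length, an entry for each row: "linear": the shift along the world's x, y, z each as a share of 500 mm, from -1 to 1, a list of three; "angular": the turn, a rotation vector about the world's x, y, z each as a share of 0.08 rad, from -1 to 1, a list of three; "hand": the opening, from 0 (shut) to 1 (fully open). In form: {"linear": [[x, y, z], ...], "angular": [[rx, ry, rz], ...], "hand": [hand, ...]}. A call has 1 to 8 rows; each row shifts and turns the commanded pose from where the row before left it; what a row does not reach is not made up. A row lasts 1/12 s, in which the tool goes at most 41.7 mm and 7.16 degrees, less where a joint would pass 70% of its speed; a pose out of reach is approached as far as the arm can. A call with a number of a shift or a turn outside -1 to 1 is refused whole. A call with a gripper value outside its range is refused whole. The fingers move at their own pace and stop on an object; "force" is the grip in N (left out, the last holds). Time passes only in rows, so rows that do not move let the fingers close. It gives the time, the measured TCP pose, the force, the opening and the grip force at its end, in the units of the state.
- manip.get_state(): the state, without advancing time (a new reading comes with each control period).
- manip.get_image(name): name is "scene" or "side" or "wrist"; returns the picture (400x640x3 uint8, red, green, blue); there is no depth.
- manip.camera_params(name): a dict with "fx", "fy", "cx", "cy" (pixels), "view" (4x4, takes a point from world to camera coordinates); the wrist camera has in their place "hand_eye" (4x4, takes a point from camera to tool coordinates, whose origin is the TCP and whose axes are the flange's). Camera axes: x right, y down, z forward; pixel columns grow to the right and rows downward; lengths in m; the calibration is good to about 2 mm. A picture is of the moment at which its call begins: read the wrist's pose just before it. camera_params takes no time and is no camera call.
- manip.sign_off(): hands the job in; it is judged then, once.
The state is a dict: "clock": time; "qpos": joint angles; "qd": joint speeds; "effort": joint torques, N m; "position": TCP position; "ee_rot": TCP orientation; "contact_force": force on the tool from outside, world axes, zero at the start; "moment": the same for the moment, N m; "width": finger opening in m; "gripper_force": force on a finger pad.
Only numpy, scipy, OpenCV 4.12 (cv2) and the standard library are available. Lean on these libraries where they do the work, as an engineer would, in place of code of your own. Each camera call takes 0.05 s, during which the arm holds its last target. There are 200 camera calls.

## Working session

There is one attempt and no reset: what is moved stays moved. The work goes in short steps, Python scripts to look and compute and a tool call to move; the robot and the scene stay as the last step left them, time stands still between calls to the robot, and variables do not carry over. Pictures are saved under pics/ and viewed, at most 10 in all, crops included, and the job is handed in when it is done.

Besides the shell and the picture viewer there is one more tool, called after "Request:" by a JSON object that holds its "op" and its "data". carry_out: Moves the arm, as the interface text tells. Its arguments: {"type":"object","properties":{"linear":{"type":"array"},"angular":{"type":"array"},"hand":{"type":"array"},"force":{"type":"number"}},"required":["linear","angular","hand"]}

```bash
mkdir -p pics
python3 - <<'E'
from rig import manip
import cv2,numpy as np
s=manip.get_state();print(s)
for n in("scene","side","wrist"):
    cv2.imwrite(f"pics/{n}0.png",manip.get_image(n)[:,:,::-1]); print(n,manip.camera_params(n))
E
```

```text
{'clock': 0.0, 'qpos': array([ 1.12796171e+00,  2.76607756e-01,  1.50617133e+00,  1.59225778e-05,
        1.36066493e+00, -1.20980867e-01]), 'qd': array([ 0.0005405 ,  0.00151353,  0.000907  ,  0.00129229,  0.00013367,
       -0.0003912 ]), 'effort': array([-1.84398661e-03, -4.16780126e+01, -2.45801586e+01, -1.49018765e-04,
        1.08667585e-02,  3.03393428e-06]), 'position': array([0.18178619, 0.54528096, 0.4038169 ]), 'ee_rot': array([-2.64991530e-04,  1.60234751e-01,  9.87078501e-01, -8.86976535e-04]), 'contact_force': array([-0.75226971, -0.08808872,  0.49376667]), 'moment': array([ 0.03654133, -0.01483081,  0.02560988]), 'gripper_force': 0.0, 'width': 0.08585357780295028}
scene {'fx': 386.26519204672496, 'fy': 386.26519204672496, 'cx': 314.26133500848084, 'cy': 200.5513378982944, 'view': array([[-0.69408318,  0.71988798, -0.00313666,  0.37840656],
       [ 0.43657618,  0.41745441, -0.79695236, -0.16833194],
       [-0.57240701, -0.55452062, -0.60403402,  1.39510043],
       [ 0.        ,  0.        ,  0.        ,  1.        ]])}
side {'fx': 378.694151118236, 'fy': 378.694151118236, 'cx': 324.7788870268111, 'cy': 201.95023085917248, 'view': array([[-0.9347513 , -0.35524769,  0.00625165,  0.48103746],
       [-0.28216008,  0.73151522, -0.62070215,  0.19282792],
       [ 0.21592983, -0.58196611, -0.78402153,  0.78424124],
       [ 0.        ,  0.        ,  0.        ,  1.        ]])}
wrist {'fx': 310.5277083605833, 'fy': 310.5277083605833, 'cx': 323.4172903356113, 'cy': 197.63805623176816, 'hand_eye': array([[-1.08001911e-03, -9.46050275e-01, -3.24018072e-01,
         8.43344313e-02],
       [ 9.99999408e-01, -1.06449084e-03, -2.25162189e-04,
         2.59373583e-04],
       [-1.31899520e-04, -3.24018124e-01,  9.46050864e-01,
         2.99328827e-02],
       [ 0.00000000e+00,  0.00000000e+00,  0.00000000e+00,
         1.00000000e+00]])}
```

View pics/scene0.png

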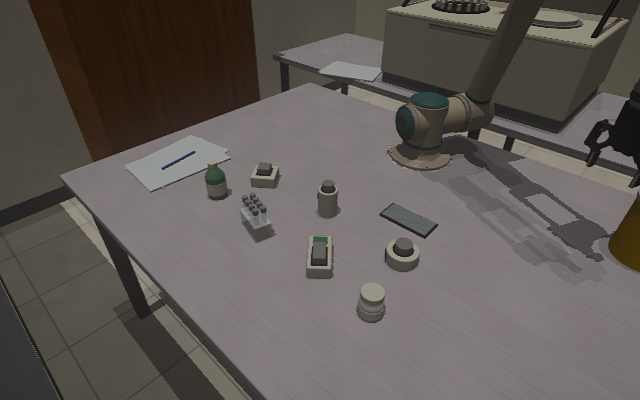

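View pics/side0.png

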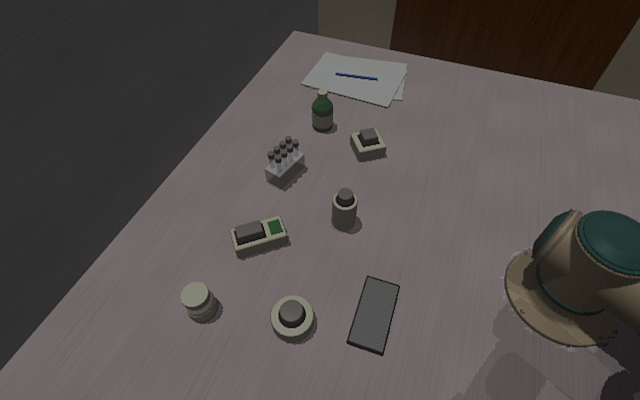

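View pics/wrist0.png

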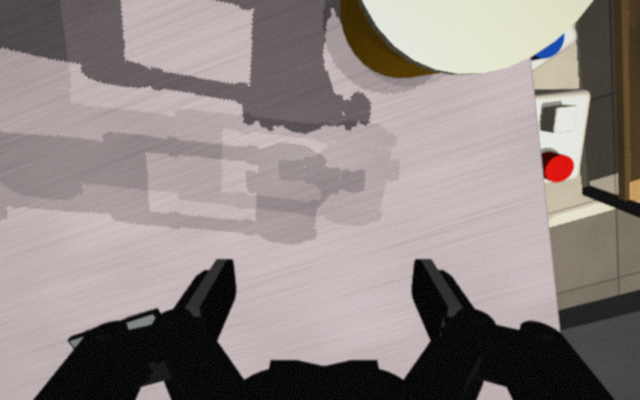

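The scene shows the keys at about: round (403,245), square (264,168), oblong (319,253). The side view shows round (292,313), square (368,136), oblong (249,231). The tall timer is at (328,186) in the scene and (345,196) in the side view. The wrist view shows no timers yet.

```bash
cat > h.py <<'E'
import numpy as np
from rig import manip
def ray(n,u,v,z):
    p=manip.camera_params(n);V=p["view"];R=V[:3,:3];c=-R.T@V[:3,3]
    d=R.T@np.array([(u-p["cx"])/p["fx"],(v-p["cy"])/p["fy"],1]);return c+d*(z-c[2])/d[2]
E
python3 - <<'E'
from h import *
import cv2
P={"scene":dict(round=(403,243,.06),square=(264,166,.06),oblong=(319,253,.06),disp=(320,240,.038),tall=(328,183,.107),jar=(372,290,.07),bottle=(212,164,.12),rack=(256,206,.09),ph1=(409,220,.009)),
"side":dict(round=(291,310,.06),square=(369,134,.06),oblong=(249,230,.06),disp=(276,228,.038),tall=(345,194,.107),jar=(195,294,.07),bottle=(322,94,.12),rack=(284,148,.09),ph1=(374,314,.009))}
for n in P:
    for k,(u,v,z) in P[n].items(): print(n,k,ray(n,u,v,z)[:2].round(3))
a=cv2.imread("pics/side0.png")
t=[cv2.resize(a[y-40:y+40,x-45:x+45],(400,356),interpolation=0) for x,y in((292,315),(368,140),(255,233),(345,205))]
cv2.imwrite("pics/z.png",cv2.resize(np.vstack([np.hstack(t[:2]),np.hstack(t[2:])]),(674,600)))
E
```

```text
scene round [0.493 0.249]
scene square [ 0.499 -0.265]
scene oblong [0.659 0.125]
scene disp [0.607 0.08 ]
scene tall [ 0.48 -0.01]
scene jar [0.668 0.288]
scene bottle [ 0.654 -0.305]
scene rack [ 0.669 -0.091]
scene ph1 [0.352 0.184]
side round [0.488 0.248]
side square [ 0.492 -0.268]
side oblong [0.643 0.117]
side disp [0.6   0.079]
side tall [ 0.474 -0.013]
side jar [0.665 0.287]
side bottle [ 0.64  -0.307]
side rack [ 0.663 -0.111]
side ph1 [0.343 0.179]
```

View pics/z.png

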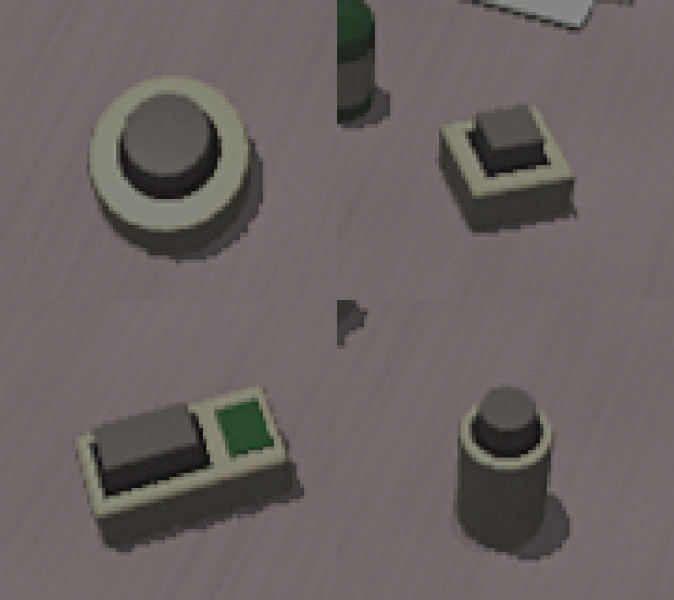

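The crop shows clear key tops: round (291.6,311), square (368.7,134.1), oblong (249.5,228.7). The two views agree within about 8 mm, so I'll close the fingers, move over the round timer and check with the wrist camera.

Request:
{"op": "carry_out", "data": {"linear": [[0.04,-0.04,0],[0.05,-0.05,0],[0.05,-0.05,0],[0.05,-0.05,0],[0.05,-0.05,0],[0.05,-0.05,0],[0.05,-0.05,0],[0.05,-0.05,0]], "angular": [[0,0,0],[0,0,0],[0,0,0],[0,0,0],[0,0,0],[0,0,0],[0,0,0],[0,0,0]], "hand": [0,0,0,0,0,0,0,0]}}

```text
clock: 0.82
position: [0.3777, 0.349, 0.4046]
ee_rot: [-0.0, 0.16, 0.987, -0.0]
contact_force: [0.4, 1.0, 0.4]
width: -0.0002
gripper_force: 0.0
```

Request:
{"op": "carry_out", "data": {"linear": [[0.05,-0.05,-0.02],[0.05,-0.05,-0.03],[0.05,-0.05,-0.03],[0.05,-0.04,-0.03],[0.02,-0.01,-0.02],[0,0,0],[0,0,0]], "angular": [[0,0,0],[0,0,0],[0,0,0],[0,0,0],[0,0,0],[0,0,0],[0,0,0]], "hand": [0,0,0,0,0,0,0]}}

```text
clock: 1.4
position: [0.4867, 0.2505, 0.339]
ee_rot: [-0.001, 0.161, 0.987, -0.0]
contact_force: [0.0, 0.3, 0.4]
width: 0.0002
gripper_force: 0.0
```

```bash
cat >> h.py <<'E'
from scipy.spatial.transform import Rotation as Ro
import cv2
def wray(s,u,v,z):
    p=manip.camera_params("wrist");H=p["hand_eye"];q=s["ee_rot"]
    R=Ro.from_quat([q[1],q[2],q[3],q[0]]).as_matrix();c=s["position"]+R@H[:3,3]
    d=R@H[:3,:3]@np.array([(u-p["cx"])/p["fx"],(v-p["cy"])/p["fy"],1]);return c+d*(z-c[2])/d[2]
def look(f):
    s=manip.get_state();im=manip.get_image("wrist")[:,:,::-1];cv2.imwrite(f,im)
    print({k:np.round(s[k],4) for k in("clock","position","ee_rot","contact_force","moment","width")});return s,im
E
python3 - <<'E'
from h import *
s,im=look("pics/w1.png")
E
```

```text
{'clock': np.float64(1.4), 'position': array([0.4867, 0.2505, 0.339 ]), 'ee_rot': array([-1.400e-03,  1.609e-01,  9.870e-01, -2.000e-04]), 'contact_force': array([0.0425, 0.3074, 0.4407]), 'moment': array([-0.0185,  0.0161,  0.0126]), 'width': np.float64(0.0002)}
```

View pics/w1.png

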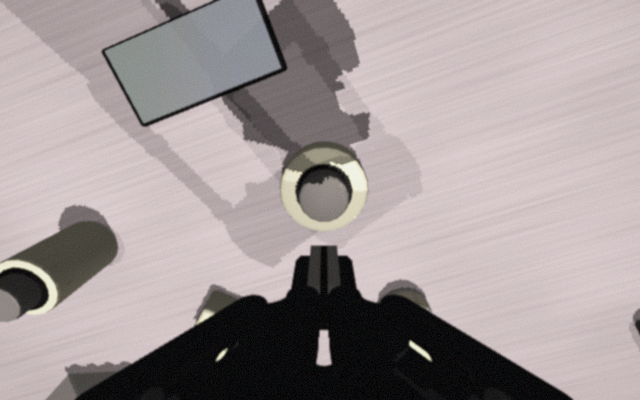

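The wrist view shows the round key's top at about (325,196), just ahead of the fingertips at (323,248), with the phone and tall timer clear of the gripper.

Run:
```python
from h import *
s=manip.get_state();print(wray(s,325,196,.06),wray(s,324,187,.038),s["position"])
```

```text
[0.48610646 0.25284101 0.06      ] [0.48460604 0.25249573 0.038     ] [0.48622506 0.25111291 0.33978816]
```

The TCP is already within 3 mm of the key centre. Descending to about 10 mm above it.

Request:
{"op": "carry_out", "data": {"linear": [[0,0,-0.04],[0,0,-0.05],[0,0,-0.05],[0,0,-0.03],[0,0,-0.015],[0,0,-0.005],[0,0,0],[0,0,0]], "angular": [[0,0,0],[0,0,0],[0,0,0],[0,0,0],[0,0,0],[0,0,0],[0,0,0],[0,0,0]], "hand": [0,0,0,0,0,0,0,0]}}

```text
clock: 2.12
position: [0.4871, 0.2512, 0.2461]
ee_rot: [0.001, 0.16, 0.987, 0.001]
contact_force: [-0.4, 0.7, 0.8]
width: 0.0001
gripper_force: 0.0
```

Request:
{"op": "carry_out", "data": {"linear": [[0,0,-0.005],[0,0,-0.005],[0,0,-0.005],[0,0,-0.005],[0,0,-0.005],[0,0,0],[0,0,0]], "angular": [[0,0,0],[0,0,0],[0,0,0],[0,0,0],[0,0,0],[0,0,0],[0,0,0]], "hand": [0,0,0,0,0,0,0]}}

```text
clock: 2.7
position: [0.4869, 0.2504, 0.232]
ee_rot: [-0.0, 0.16, 0.987, -0.0]
contact_force: [0.4, -0.8, 0.9]
width: -0.0003
gripper_force: 0.0
```

Request:
{"op": "carry_out", "data": {"linear": [[0,0,-0.004],[0,0,-0.003],[0,0,0],[0,0,0]], "angular": [[0,0,0],[0,0,0],[0,0,0],[0,0,0]], "hand": [0,0,0,0]}}

```text
clock: 3.03
position: [0.4869, 0.2505, 0.2288]
ee_rot: [0.0, 0.16, 0.987, 0.0]
contact_force: [-1.1, -0.3, 3.3]
width: 0.0002
gripper_force: 1.5
```

Request:
{"op": "carry_out", "data": {"linear": [[0,0,-0.003],[0,0,-0.003],[0,0,0],[0,0,0]], "angular": [[0,0,0],[0,0,0],[0,0,0],[0,0,0]], "hand": [0,0,0,0]}}

```text
clock: 3.37
position: [0.4869, 0.2505, 0.2257]
ee_rot: [0.0, 0.16, 0.987, 0.0]
contact_force: [-0.8, -0.5, 3.5]
width: 0.0
gripper_force: 1.8
```

Request:
{"op": "carry_out", "data": {"linear": [[0,0,-0.003],[0,0,-0.003],[0,0,0],[0,0,0]], "angular": [[0,0,0],[0,0,0],[0,0,0],[0,0,0]], "hand": [0,0,0,0]}}

```text
clock: 3.7
position: [0.4869, 0.2504, 0.2228]
ee_rot: [0.0, 0.16, 0.987, 0.0]
contact_force: [-0.5, -0.1, 3.5]
width: 0.0002
gripper_force: 2.0
```

Run:
```python
from h import *
s,im=look("pics/w2.png")
t=manip.get_image("side")[:,:,::-1]
cv2.imwrite("pics/w2c.png",cv2.resize(t[230:370,200:400],(800,560)))
```

```text
{'clock': np.float64(3.7), 'position': array([0.4869, 0.2504, 0.2228]), 'ee_rot': array([1.000e-04, 1.602e-01, 9.871e-01, 0.000e+00]), 'contact_force': array([-0.5264, -0.0734,  3.5203]), 'moment': array([-0.1502,  0.1024, -0.0014]), 'width': np.float64(0.0002)}
```

View pics/w2c.png

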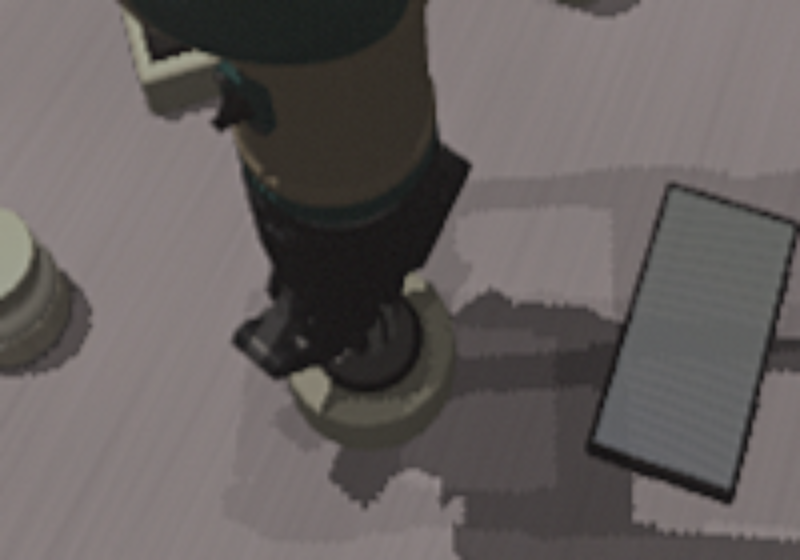

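The side crop shows the tip on the round key at about (375,345), pressed in, with the timer in place. The tip height of 49.8 mm gives about 10 mm of press. Lifting and moving over to the square timer, above the tall one.

Request:
{"op": "carry_out", "data": {"linear": [[0,0,0.02],[0,0,0.05],[0,0,0.07],[0,0,0.07],[0,-0.05,0.02],[0,-0.07,0],[0,-0.07,0],[0,-0.07,0]], "angular": [[0,0,0],[0,0,0],[0,0,0],[0,0,0],[0,0,0],[0,0,0],[0,0,0],[0,0,0]], "hand": [0,0,0,0,0,0,0,0]}}

```text
clock: 4.47
position: [0.4866, 0.1196, 0.3385]
ee_rot: [0.001, 0.16, 0.987, 0.0]
contact_force: [0.2, 0.8, 0.3]
width: 0.0
gripper_force: 0.0
```

Request:
{"op": "carry_out", "data": {"linear": [[0,-0.07,0],[0,-0.07,0],[0,-0.07,0],[0,-0.07,0],[0,-0.07,0],[0,-0.07,0],[0,-0.07,0],[0,-0.07,0]], "angular": [[0,0,0],[0,0,0],[0,0,0],[0,0,0],[0,0,0],[0,0,0],[0,0,0],[0,0,0]], "hand": [0,0,0,0,0,0,0,0]}}

```text
clock: 5.13
position: [0.4866, -0.1611, 0.3381]
ee_rot: [0.0, 0.16, 0.987, 0.0]
contact_force: [0.5, 0.1, 0.3]
width: 0.0001
gripper_force: 0.0
```

Request:
{"op": "carry_out", "data": {"linear": [[0,-0.07,0],[0,-0.07,0],[0.008,-0.06,0],[0.006,-0.014,0],[0,0,0],[0,0,0],[0,0,0]], "angular": [[0,0,0],[0,0,0],[0,0,0],[0,0,0],[0,0,0],[0,0,0],[0,0,0]], "hand": [0,0,0,0,0,0,0]}}

```text
clock: 5.72
position: [0.4936, -0.2651, 0.3376]
ee_rot: [-0.001, 0.16, 0.987, 0.001]
contact_force: [0.1, 0.6, 0.8]
width: 0.0002
gripper_force: 0.0
```

Run:
```python
from h import *
s,im=look("pics/w3.png")
```

```text
{'clock': np.float64(5.7167), 'position': array([ 0.4936, -0.2651,  0.3376]), 'ee_rot': array([-5.000e-04,  1.598e-01,  9.872e-01,  7.000e-04]), 'contact_force': array([0.1297, 0.5742, 0.8267]), 'moment': array([ 0.0028, -0.0003,  0.0123]), 'width': np.float64(0.0002)}
```

View pics/w3.png

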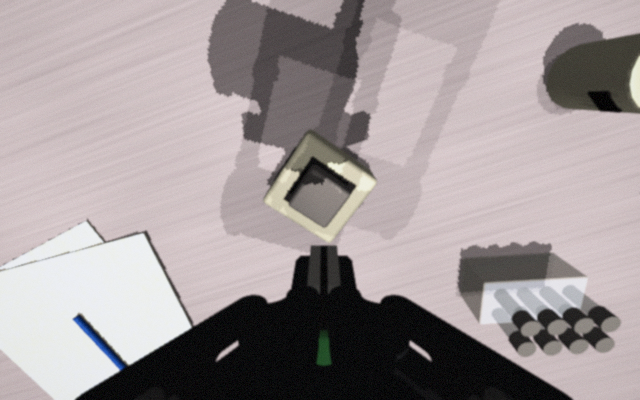

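The wrist view shows the square key's top at about (321,195), with the tips in line as they were for the round one. The bottle and rack are clear. Descending and pressing.

Request:
{"op": "carry_out", "data": {"linear": [[0,0,-0.04],[0,0,-0.05],[0,0,-0.05],[0,0,-0.03],[0,0,-0.015],[0,0,-0.005],[0,0,0],[0,0,0]], "angular": [[0,0,0],[0,0,0],[0,0,0],[0,0,0],[0,0,0],[0,0,0],[0,0,0],[0,0,0]], "hand": [0,0,0,0,0,0,0,0]}}

```text
clock: 6.43
position: [0.4944, -0.2663, 0.2438]
ee_rot: [0.001, 0.16, 0.987, -0.0]
contact_force: [-0.0, -0.3, 0.1]
width: -0.0002
gripper_force: 0.0
```

Request:
{"op": "carry_out", "data": {"linear": [[0,0,-0.005],[0,0,-0.005],[0,0,-0.005],[0,0,-0.005],[0,0,-0.004],[0,0,-0.003],[0,0,0],[0,0,0]], "angular": [[0,0,0],[0,0,0],[0,0,0],[0,0,0],[0,0,0],[0,0,0],[0,0,0],[0,0,0]], "hand": [0,0,0,0,0,0,0,0]}}

```text
clock: 7.1
position: [0.494, -0.2666, 0.2293]
ee_rot: [0.0, 0.16, 0.987, -0.0]
contact_force: [-0.3, 0.3, 3.2]
width: -0.0001
gripper_force: 1.3
```

Request:
{"op": "carry_out", "data": {"linear": [[0,0,-0.003],[0,0,-0.003],[0,0,-0.003],[0,0,0],[0,0,0]], "angular": [[0,0,0],[0,0,0],[0,0,0],[0,0,0],[0,0,0]], "hand": [0,0,0,0,0]}}

```text
clock: 7.52
position: [0.4939, -0.2666, 0.2248]
ee_rot: [0.0, 0.16, 0.987, -0.0]
contact_force: [0.9, 0.3, 3.6]
width: 0.0001
gripper_force: 1.8
```

Request:
{"op": "carry_out", "data": {"linear": [[0,0,-0.003],[0,0,0],[0,0,0]], "angular": [[0,0,0],[0,0,0],[0,0,0]], "hand": [0,0,0]}}

```text
clock: 7.77
position: [0.494, -0.2666, 0.2233]
ee_rot: [0.0, 0.16, 0.987, -0.0]
contact_force: [0.2, -0.3, 4.6]
width: 0.0002
gripper_force: 2.2
```

Request:
{"op": "carry_out", "data": {"linear": [[0,0,0.02],[0,0,0.05],[0,0,0.07],[0,0,0.07],[0.02,0.05,0.02],[0.02,0.07,0],[0.02,0.07,0],[0.03,0.07,0]], "angular": [[0,0,0],[0,0,0],[0,0,0],[0,0,0],[0,0,0],[0,0,0],[0,0,0],[0,0,0]], "hand": [0,0,0,0,0,0,0,0]}}

```text
clock: 8.43
position: [0.5382, -0.1352, 0.3388]
ee_rot: [-0.0, 0.161, 0.987, 0.0]
contact_force: [-0.3, -0.1, 0.5]
width: -0.0
gripper_force: 0.0
```

Request:
{"op": "carry_out", "data": {"linear": [[0.03,0.07,0],[0.03,0.07,0],[0.03,0.07,0],[0.03,0.07,0],[0.03,0.07,0],[0.03,0.07,0],[0.02,0.06,0],[0.012,0.026,0]], "angular": [[0,0,0],[0,0,0],[0,0,0],[0,0,0],[0,0,0],[0,0,0],[0,0,0],[0,0,0]], "hand": [0,0,0,0,0,0,0,0]}}

```text
clock: 9.1
position: [0.6454, 0.1205, 0.338]
ee_rot: [-0.0, 0.159, 0.987, 0.001]
contact_force: [0.1, 0.2, 0.0]
width: 0.0004
gripper_force: 0.0
```

Request:
{"op": "carry_out", "data": {"linear": [[0,0,0],[0,0,0],[0,0,0]], "angular": [[0,0,0],[0,0,0],[0,0,0]], "hand": [0,0,0]}}

```text
clock: 9.35
position: [0.6444, 0.1154, 0.338]
ee_rot: [-0.001, 0.16, 0.987, -0.001]
contact_force: [0.4, -1.0, 0.2]
width: 0.0
gripper_force: 0.0
```

Run:
```python
from h import *
s,im=look("pics/w4.png")
```

```text
{'clock': np.float64(9.35), 'position': array([0.6444, 0.1154, 0.338 ]), 'ee_rot': array([-6.000e-04,  1.605e-01,  9.870e-01, -7.000e-04]), 'contact_force': array([ 0.434 , -1.0222,  0.2341]), 'moment': array([ 0.0326, -0.0113, -0.0205]), 'width': np.float64(0.0)}
```

View pics/w4.png

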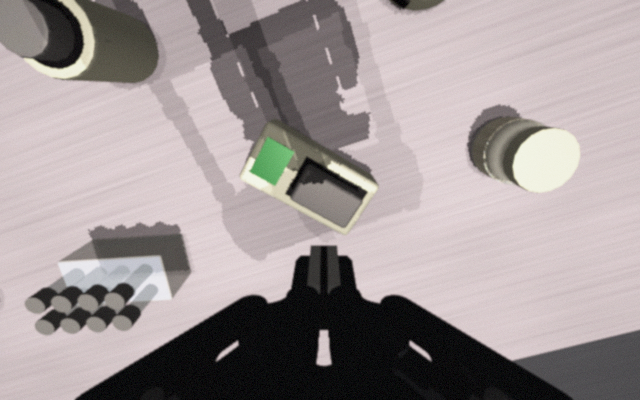

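The wrist view shows the oblong key's top at about (328,199), roughly 4 mm to +y of the tips. I'll correct that, descend and press.

Request:
{"op": "carry_out", "data": {"linear": [[0.002,0.007,-0.04],[0,0,-0.05],[0,0,-0.05],[0,0,-0.03],[0,0,-0.015],[0,0,-0.005],[0,0,0],[0,0,0]], "angular": [[0,0,0],[0,0,0],[0,0,0],[0,0,0],[0,0,0],[0,0,0],[0,0,0],[0,0,0]], "hand": [0,0,0,0,0,0,0,0]}}

```text
clock: 10.07
position: [0.6464, 0.1194, 0.2445]
ee_rot: [0.001, 0.161, 0.987, 0.0]
contact_force: [0.4, 0.5, -0.4]
width: -0.0001
gripper_force: 0.0
```

Request:
{"op": "carry_out", "data": {"linear": [[0,0,-0.005],[0,0,-0.005],[0,0,-0.005],[0,0,-0.005],[0,0,-0.004],[0,0,-0.003],[0,0,0],[0,0,0]], "angular": [[0,0,0],[0,0,0],[0,0,0],[0,0,0],[0,0,0],[0,0,0],[0,0,0],[0,0,0]], "hand": [0,0,0,0,0,0,0,0]}}

```text
clock: 10.73
position: [0.646, 0.1201, 0.2299]
ee_rot: [0.0, 0.16, 0.987, 0.0]
contact_force: [-0.0, 0.8, 3.1]
width: 0.0002
gripper_force: 1.6
```

Request:
{"op": "carry_out", "data": {"linear": [[0,0,-0.003],[0,0,-0.003],[0,0,-0.003],[0,0,0],[0,0,0]], "angular": [[0,0,0],[0,0,0],[0,0,0],[0,0,0],[0,0,0]], "hand": [0,0,0,0,0]}}

```text
clock: 11.15
position: [0.646, 0.1201, 0.2253]
ee_rot: [0.0, 0.16, 0.987, 0.0]
contact_force: [0.0, 0.3, 3.3]
width: -0.0002
gripper_force: 2.0
```

Request:
{"op": "carry_out", "data": {"linear": [[0,0,-0.004],[0,0,0],[0,0,0]], "angular": [[0,0,0],[0,0,0],[0,0,0]], "hand": [0,0,0]}}

```text
clock: 11.4
position: [0.646, 0.12, 0.2233]
ee_rot: [0.0, 0.16, 0.987, 0.0]
contact_force: [-1.6, 0.4, 4.0]
width: 0.0002
gripper_force: 2.1
```

Request:
{"op": "carry_out", "data": {"linear": [[0,0,0.02],[0,0,0.05],[0,0,0.07],[0,0,0.07],[-0.03,0.02,0.06],[-0.05,0.05,0.02],[-0.05,0.06,0],[-0.05,0.06,0]], "angular": [[0,0,0],[0,0,0],[0,0,0],[0,0,0],[0,0,0],[0,0,0],[0,0,0],[0,0,0]], "hand": [0,0,0,0,0,0,0,0]}}

```text
clock: 12.07
position: [0.5551, 0.2153, 0.3697]
ee_rot: [0.001, 0.161, 0.987, 0.001]
contact_force: [-0.4, -0.0, -0.5]
width: -0.0001
gripper_force: 0.0
```

Request:
{"op": "carry_out", "data": {"linear": [[-0.05,0.06,0],[-0.05,0.06,0],[-0.05,0.06,0],[-0.05,0.06,0],[-0.05,0.06,0],[-0.05,0.06,0],[-0.05,0.06,0],[-0.05,0.06,0]], "angular": [[0,0,0],[0,0,0],[0,0,0],[0,0,0],[0,0,0],[0,0,0],[0,0,0],[0,0,0]], "hand": [0,0,0,0,0,0,0,0]}}

```text
clock: 12.73
position: [0.3543, 0.456, 0.3684]
ee_rot: [0.0, 0.16, 0.987, -0.0]
contact_force: [0.3, 0.4, 0.9]
width: 0.0003
gripper_force: 0.0
```

Request:
{"op": "carry_out", "data": {"linear": [[-0.05,0.05,0],[-0.03,0.03,0],[0,0,0],[0,0,0],[0,0,0]], "angular": [[0,0,0],[0,0,0],[0,0,0],[0,0,0],[0,0,0]], "hand": [0,0,0,0,0]}}

```text
clock: 13.15
position: [0.3162, 0.4946, 0.3681]
ee_rot: [0.0, 0.16, 0.987, -0.0]
contact_force: [0.3, -0.7, -0.7]
width: -0.0
gripper_force: 0.0
```

Run:
```python
from h import *
t=manip.get_image("side")[:,:,::-1];a=t
t=[cv2.resize(a[y-40:y+40,x-45:x+45],(400,356),interpolation=0) for x,y in((292,315),(368,140),(255,233),(345,205))]
cv2.imwrite("pics/z2.png",cv2.resize(np.vstack([np.hstack(t[:2]),np.hstack(t[2:])]),(674,600)))
print(manip.get_state()["contact_force"])
```

```text
[ 0.02815405 -0.54593587  0.91137129]
```

View pics/z2.png

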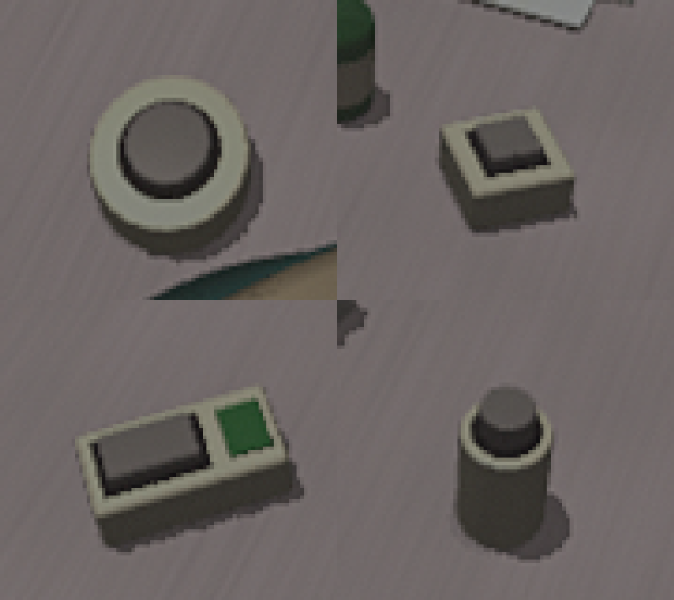

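All three keys sit about half way in (round (167,142), square (508,137), oblong (148,446) in the crop). The timers haven't moved and the tall one's key is still out.

```bash
python3 -c "
from rig import manip;print(manip.sign_off())"
```

```text
the job is handed in; nothing more can be done
None
```

I pressed the round, square and oblong timer keys in that order, each about half way in (roughly 10 mm), and handed the job in at about 13 s. In the last picture the timers had not moved and the tall timer's key was still out; no verdict came back.

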